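# Pile sealed box covers under a weight

### The job

The seals of these box covers are freshly stuck on and must be pressed flat: pile the two loose grey covers (either order), seal side down, squarely on the cover that already lies on the plywood board, edges flush all round, leaving that bottom cover where it is. Then set the green cast-iron angle bracket on its foot in the middle of the pile, lengthwise along it, as a weight; let go, and press down on the top of its upright with the fingertips for about a second, to bed the seals and to feel that it does not rock. Set everything down gently, without dropping it, and leave the multimeter, the pliers, the open box and the terminal strip alone.

Things in the scene. Friction and masses are not known exactly. Their poses are not given: they have to be found in the camera images.
- cover_bottom_mid (a point): The bottom cover, lying seal down and loose on a plywood board, underside 12 mm above the bench: grey box cover, flat, 100 x 60 x 14 mm: 12 mm of plastic over a black seal 2 mm proud underneath, four corner screws in its flat top; about 0.12 kg. Point at its centre, 7 mm above its underside; x along the 100 mm length, y along the 60 mm width, z up out of its top.
- cover_1_mid (a point): First loose cover, lying seal down on the bench: grey box cover, flat, 100 x 60 x 14 mm: 12 mm of plastic over a black seal 2 mm proud underneath, four corner screws in its flat top; about 0.12 kg. Point at its centre, 7 mm above its underside; x along the 100 mm length, y along the 60 mm width, z up out of its top.
- cover_2_mid (a point): Second loose cover, lying seal down on the bench: grey box cover, flat, 100 x 60 x 14 mm: 12 mm of plastic over a black seal 2 mm proud underneath, four corner screws in its flat top; about 0.12 kg. Point at its centre, 7 mm above its underside; x along the 100 mm length, y along the 60 mm width, z up out of its top.
- bracket_mid (a point): Green iron bracket, ~0.66 kg, foot down on the bench. Point 30 mm above the underside, over the foot's centre; z up. Foot 90 (x) x 50 (y) x 10 mm. Upright at its -x end: 12 mm thick (x -45 to -33), 50 wide, flat top 60 mm above the underside. Rib 10 mm thick at y = 0, slopes from 56 mm high at x = -33 to 14 at x = 36; pinch it across y from above at x = -8 (41 high). Mass centre x = -14 mm.
- board_mid (a point): Centre of the top of the plywood board, fixed to the bench: 180 (x) x 130 (y) mm, 12 mm thick, under the bottom cover.
- multimeter: Bystander: orange multimeter with a black face lying on the bench, 150 (x) x 78 (y) x 45 mm; origin at the centre of its underside.
- pliers: Bystander: pliers lying on the bench, 155 mm long, 16 mm high, one red and one yellow handle towards -x, jaws towards +x; origin under the pivot.
- box_base: Bystander: open grey box base with circuit board inside, 100 (x) x 60 (y) x 40 mm, black gland sticking out 24 mm at +x; origin at the centre of its underside.
- terminals: Bystander: steel rail 110 (x) x 35 mm carrying a row of grey terminal blocks, 52 mm wide (y), 42 mm high; origin at the centre of its underside.

How it is judged:
By the outcome, as a careful person would: the job done as asked, in the order asked, and still so for the second after the job is handed in, with the robot touching nothing.
It also fails if it takes over 67 s, if anything falls off the work surface, if the arm or the gripper's body presses on something with over 40 N, if the wrist force passes 120 N, or if a joint passes its speed limit or range.

### The arm

A 7-joint arm with a two-finger parallel gripper is mounted at the origin on the work surface. World frame = base frame: x ahead of the robot, y to its left, z up, the work surface at z = 0. Lengths are in mm, angles in rad, forces in N, time in s.
With the tool pointing down it reaches from about 400 to 925 mm from the base axis. Payload 4.1 kg.
Tool frame: the origin (TCP) lies midway between the tips of the shut fingers; the grasp point (between the pads) lies 19 mm behind it (ctrl.pinch_z is the distance from the TCP to the grasp point, in mm); z points along the fingers, y is the direction in which the jaws open and shut (so a half turn about z gives the same grasp; the last joint's range is limited). The gripper opens to 85 mm and grips with 20 to 120 N. Pads are 22 mm wide; open, the fingers measure 114 mm over their backs; the gripper's body (76 mm by 85 mm) begins 54 mm behind the grasp point. The pads swing forward as they close: fully open they stand 13 mm farther back than shut.
Start: joints at [1.173, 0.398, 0.045, 1.537, -0.019, 1.207, -0.051], TCP at [191.38, -621.223, 231.347] pointing down, gripper open.
Joint ranges: [-2.82, 2.82], [-0.49, 2.23], [-1.37, 1.46], [0, 2.46], [-1.36, 4.5], [0.23, 2], [-2.94, 2.94]. Speed limits (rad/s): [2.57, 2.57, 3.14, 3.14, 3.14, 3.14, 3.14].

### API

Orientations are given as a 3x3 rotation matrix whose columns are the frame's x, y, z axes.
In Python, from bench import ctrl gives the robot as it stands.
- The arm moves only by the tool arm_command, never from a script. Its argument "motion" is a list of rows, each an object with "turn": the turn, a rotation vector about the tool's x, y, z in units of 5 degrees (1.0 is 5 degrees), a list of three; "delta_pos": the shift along the tool's x, y, z in units of 25 mm (1.0 is 25 mm), a list of three; "grip": the finger opening in mm, from 0 to 85.4. In form: [{"turn": [ax, ay, az], "delta_pos": [tx, ty, tz], "grip": grip}, ...]. A call has 1 to 20 rows; each row is the pose to reach, as a shift and turn from the pose commanded when the call began, along the tool's axes at that moment; what a row does not reach only later rows make up. A row lasts 1/12 s, in which the tool goes at most 41.7 mm and 7.16 degrees, less where a joint would pass 70% of its speed; a pose out of reach is approached as far as the arm can. A call with a gripper value outside its range is refused whole. The fingers move at their own pace and stop on an object; "grip_force" is the grip in N (left out, the last holds). Time passes only in rows, so rows that repeat a pose let the fingers close. It gives the time, the measured TCP pose, the force and the opening at its end, in the units of the state.
- ctrl.get_obs(): the state, without advancing time (a new reading comes with each control period).
- ctrl.snapshot(name): name is "side" or "top"; returns (picture, depth): 384x512x3 uint8, blue, green, red; 384x512 float32, mm along the optical axis (not along the pixel's ray), 0 where there is no reading.
- ctrl.calibration(name): a dict with "camera_matrix" (3x3 intrinsics, pixels), "distortion" ([k1, k2, p1, p2, k3] as OpenCV has them; the pictures are not rectified), "cam_to_world" (4x4, takes a point from camera to world coordinates). Camera axes: x right, y up, looking along -z (the intrinsics and any distortion apply to the point x, -y, -z); pixel columns grow to the right and rows downward; lengths in mm; the calibration is good to about 2 mm. A picture is of the moment at which its call begins. calibration takes no time and is no camera call.
- ctrl.close_job(): hands the job in, once; it reports no verdict.
Trained networks look in the newest picture that a camera, given by its name, has taken for a name from the list of things; names that differ only in an ending like _2 or _b are one class to them, and where a whole thing is asked for, a point or a joint stands for the part that bears it (a point fixed in the world has none). Each returns a list of dicts, best first, with "p" (0 to 1); they miss things now and then, are a little off and sometimes report something else, mostly with a low value. They report only what shows in the picture. A call takes as long as a camera call.
- ctrl.boxes_of(camera, query): "point" ([row, column] in pixels, amid what is visible of it).
- ctrl.trace(camera, query): "mask" (384x512 bool, what is visible of it) and "point" ([row, column] in pixels, amid what is visible of it).
The state is a dict: "clock": time; "joint_pos": joint angles; "joint_velocities": joint speeds; "joint_efforts": joint torques, N m; "tool_pos": TCP position; "tcp_rot": TCP orientation; "force": force on the tool from outside, world axes, zero at the start; "wrist_torque": the same for the moment, N m; "width": finger opening in mm.
Only numpy, scipy, OpenCV 4.12 (cv2) and the standard library are available. Lean on these libraries where they do the work, as an engineer would, in place of code of your own. Each camera call takes 0.05 s, during which the arm holds its last target.

## Working session

There is one attempt and no reset: what is moved stays moved. The work goes in short steps, Python scripts to look and compute and a tool call to move; the robot and the scene stay as the last step left them, time stands still between calls to the robot, and variables do not carry over. Pictures are saved under pics/ and viewed, and the job is handed in when it is done.

Besides the shell and the picture viewer there is one more tool, called after ">>>" by a JSON object that holds its "api" and its "payload". arm_command: Moves the arm, as the interface text tells. Its arguments: {"type":"object","properties":{"motion":{"type":"array","items":{"type":"object","properties":{"turn":{"type":"array","items":{"type":"number"}},"delta_pos":{"type":"array","items":{"type":"number"}},"grip":{"type":"number"}}}},"grip_force":{"type":"number"}},"required":["motion"]}

```bash
ls; mkdir -p pics; python3 - <<'E'
from bench import ctrl
import cv2,numpy as np
o=ctrl.get_obs()
for k,v in o.items(): print(k,np.round(v,3).tolist())
print(ctrl.pinch_z)
for n in("top","side"):
    im,d=ctrl.snapshot(n); cv2.imwrite(f"pics/{n}0.png",im); np.save(f"{n}0.npy",d)
    c=ctrl.calibration(n); print(n,{k:np.round(v,3).tolist() for k,v in c.items()})
E
```

```text
pics
clock 0.0
joint_pos [1.173, 0.399, 0.045, 1.538, -0.019, 1.207, -0.051]
joint_velocities [-0.001, -0.0, 0.0, 0.0, 0.001, 0.001, 0.001]
joint_efforts [0.0, -47.512, 1.365, -25.422, 0.012, 0.009, -0.0]
tool_pos [191.165, -620.577, 230.252]
tcp_rot [[0.956, 0.294, -0.001], [0.294, -0.956, 0.002], [-0.0, -0.002, -1.0]]
force [-0.203, 0.371, 0.511]
wrist_torque [0.049, 0.019, -0.043]
width 85.388
18.700000000000003
top {'camera_matrix': [[349.104, 0.0, 253.685], [0.0, 349.104, 190.074], [0.0, 0.0, 1.0]], 'distortion': [-0.103, 0.0, 0.0, 0.0, 0.0], 'cam_to_world': [[0.004, 0.997, -0.072, 528.684], [-1.0, 0.003, -0.013, 5.775], [-0.013, 0.072, 0.997, 1278.78], [0.0, 0.0, 0.0, 1.0]]}
side {'camera_matrix': [[489.94, 0.0, 248.789], [0.0, 489.94, 190.644], [0.0, 0.0, 1.0]], 'distortion': [-0.167, 0.0, 0.0, 0.0, 0.0], 'cam_to_world': [[-0.932, 0.254, -0.258, 189.518], [-0.362, -0.674, 0.644, 1128.084], [-0.011, 0.694, 0.72, 1308.967], [0.0, 0.0, 0.0, 1.0]]}
```

View pics/top0.png

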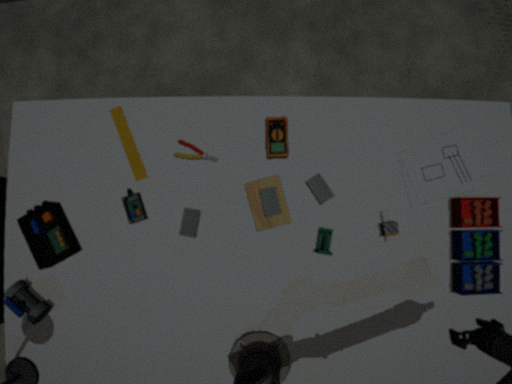

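View pics/side0.png

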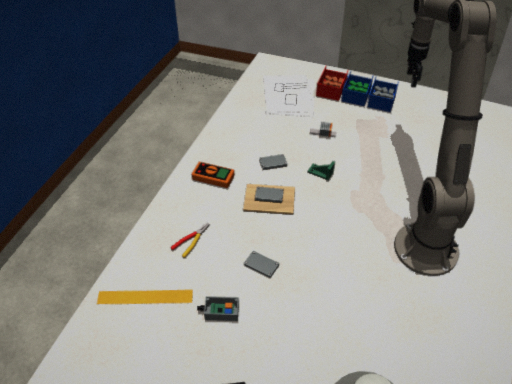

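```bash
cat > h.py <<'E'
from bench import ctrl
import cv2,numpy as np
CAL={n:ctrl.calibration(n) for n in("top","side")}
def ray(n,rc):
    c=CAL[n];rc=np.atleast_2d(np.asarray(rc,float))
    u=cv2.undistortPoints(rc[:,::-1].reshape(-1,1,2).copy(),np.array(c["camera_matrix"]),np.array(c["distortion"])).reshape(-1,2)
    d=np.c_[u[:,0],-u[:,1],-np.ones(len(u))]
    T=np.array(c["cam_to_world"]);return T[:3,3],d@T[:3,:3].T
def onz(n,rc,z):
    o,d=ray(n,rc);return o+d*((z-o[2])/d[:,2])[:,None]
def proj(n,P):
    c=CAL[n];T=np.linalg.inv(np.array(c["cam_to_world"]));P=np.atleast_2d(P)
    q=P@T[:3,:3].T+T[:3,3];q=q*[1,-1,-1]
    return cv2.projectPoints(q.reshape(-1,1,3),np.zeros(3),np.zeros(3),np.array(c["camera_matrix"]),np.array(c["distortion"]))[0].reshape(-1,2)[:,::-1]
def rect(n,m,z):
    cs,_=cv2.findContours(m.astype(np.uint8),cv2.RETR_EXTERNAL,cv2.CHAIN_APPROX_NONE)
    c=max(cs,key=len).reshape(-1,2)[:,::-1]
    w=onz(n,c,z)[:,:2].astype(np.float32)
    a=onz(n,np.argwhere(m),z)[:,:2];mu=a.mean(0)
    ev,E=np.linalg.eigh(np.cov(a.T));
    return mu,np.degrees(np.arctan2(E[1,1],E[0,1]))%180,np.sqrt(12*ev[::-1]),len(a)
def crop(n,im,r0,r1,c0,c1,name,s=8):
    cv2.imwrite("pics/"+name,cv2.resize(im[r0:r1,c0:c1],None,fx=s,fy=s,interpolation=cv2.INTER_CUBIC))
E
python3 - <<'E'
from h import *
for n in("top","side"):
    im,d=ctrl.snapshot(n); 
    for q in["cover_1_mid","bracket_mid","board_mid","multimeter","terminals"]:
        for r in ctrl.trace(n,q)[:4]:
            z={"c":14,"b":0}.get(q[0],20)
            if q=="board_mid": z=12
            mu,a,s,k=rect(n,r["mask"],z)
            dp=np.median(d[r["mask"]]);
            print(n,q,round(r["p"],2),np.round(r["point"],1),np.round(mu,1),round(a,1),np.round(s,1),k,"depth",dp)
    if n=="top": crop(n,im,155,265,170,345,"t1.png",4)
    else: crop(n,im,140,290,230,350,"s1.png",4)
E
```

```text
top cover_1_mid 0.58 [188. 322.] [ 625.7 -217.4] 35.1 [99.8 61. ] 456 depth 1264.4348
top bracket_mid 0.96 [243.6 326.5] [ 439.3 -235.5] 175.2 [90.1 44.7] 300 depth 1252.6433
top board_mid 0.65 [207.3 258.6] [569.6 -24.9] 15.8 [201.1 146.1] 1328 depth 1265.2148
top board_mid 0.35 [208.  132.4] [557.1 466.5] 18.5 [108.6  70.6] 556 depth 1262.7266
top multimeter 0.7 [139.  277.5] [812.6 -61. ] 1.5 [153.4  77.8] 886 depth 1258.1165
top terminals 0.59 [221.  390.5] [ 490.5 -466.7] 14.4 [94.4 52. ] 353 depth 1227.3235
side cover_1_mid 0.66 [158.9 276. ] [ 624.5 -210.8] 31.9 [100.4  68. ] 305 depth 1905.7595
side bracket_mid 0.54 [170.6 322. ] [ 434.1 -248.8] 43.3 [100.3  79.8] 348 depth 1861.8315
side board_mid 0.59 [202.9 272. ] [568.6 -11.1] 17.6 [201.3 144.1] 1043 depth 1758.0642
side multimeter 0.9 [170.8 214.2] [812.2 -59.1] 177.8 [157.7 104.2] 810 depth 1836.645
side terminals 0.79 [131.  325.1] [ 485.5 -462.1] 38.2 [99.5 86.6] 253 depth 2022.3892
```

```bash
sleep 0
```

```text
(no output)
```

View pics/t1.png

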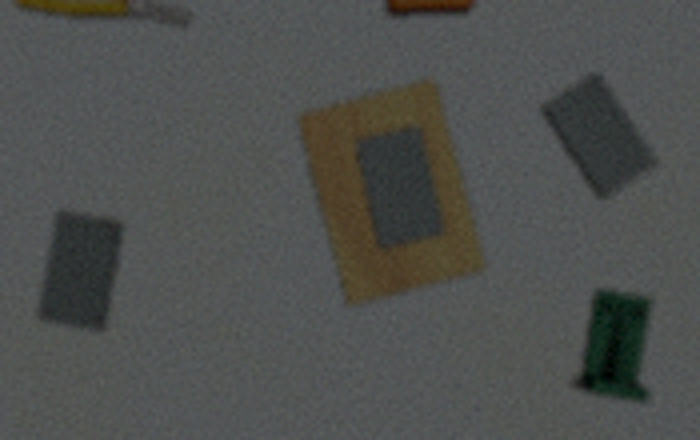

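View pics/s1.png

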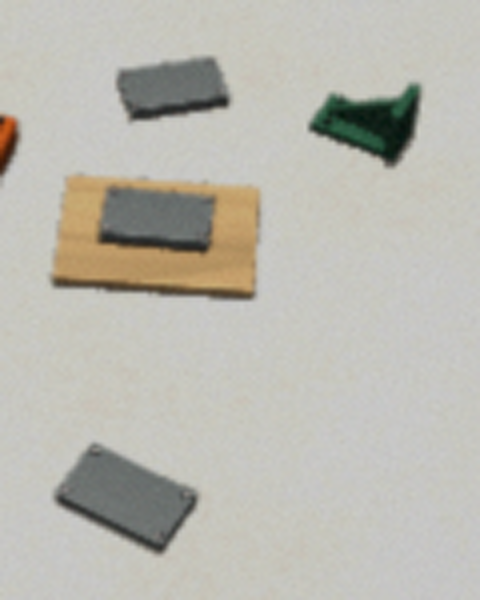

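```bash
cat > fit.py <<'E'
from h import *
from scipy.optimize import minimize
S=8
def fill(n,polys,win):
    r0,r1,c0,c1=win;M=np.zeros(((r1-r0)*S,(c1-c0)*S),np.uint8)
    for P in polys:
        q=proj(n,P); q=cv2.convexHull(np.c_[(q[:,1]+.5-c0)*S-.5,(q[:,0]+.5-r0)*S-.5].astype(np.float32)).reshape(-1,2)
        cv2.fillConvexPoly(M,np.round(q*16).astype(np.int32),1,cv2.LINE_8,4)
    m=cv2.resize(M.astype(np.float32),(c1-c0,r1-r0),interpolation=cv2.INTER_AREA)
    return cv2.GaussianBlur(m,(0,0),0.6)
def box(x0,x1,y0,y1,z0,z1):
    return np.array([[x,y,z]for x in(x0,x1)for y in(y0,y1)for z in(z0,z1)],float)
def place(P,p):
    x,y,a=p;c,s=np.cos(a),np.sin(a);return P@np.array([[c,s,0],[-s,c,0],[0,0,1]])+[x,y,0]
def cover(z,h=14):  # z underside of stack, h total height
    return [[box(-50,50,-30,30,z,z+h)],[box(-50,50,-30,30,z+h,z+h)]]
prism=np.array([[x,y,z]for y in(-5,5)for x,z in((-33,10),(-33,56),(36,14),(36,10))],float)
def bracket(z):
    B=[box(-45,45,-25,25,0,10),box(-45,-33,-25,25,0,60),prism]
    return [[b+[0,0,z] for b in B],[B[0][1::2]+[0,0,z]],[B[1][1::2]+[0,0,z]],[prism+[0,0,z]]]
def window(n,P,pad):
    q=proj(n,P);a=np.floor(q.min(0)-pad).astype(int);b=np.ceil(q.max(0)+pad).astype(int)
    return max(a[0],0),min(b[0],384),max(a[1],0),min(b[1],512)
def fit(views,model,p0,pad=6,valid=None,rng=(6,6,.08)):
    """views {name: mean image}"""
    W={n:window(n,np.vstack([place(g,p0) for g in model[0]]),pad) for n in views}
    def cost(p):
        t=0
        for n,im in views.items():
            r0,r1,c0,c1=W[n];I=im[r0:r1,c0:c1].reshape(-1,3).astype(float)
            A=np.c_[np.ones(len(I)),*[fill(n,[place(g,p) for g in L],W[n]).ravel() for L in model]]
            w=np.ones(len(I)) if valid is None else valid[n][r0:r1,c0:c1].ravel().astype(float)
            A=A*w[:,None];I=I*w[:,None]
            X=np.linalg.lstsq(A,I,rcond=None)[0];R=I-A@X
            t+=(R**2).sum()/I.var(0).sum()/w.sum()
        return t
    best=None
    for s in(1,-1):
        p=np.array(p0,float);q=np.array([p]+[p+s*np.eye(3)[i]*rng[i] for i in range(3)])
        r=minimize(cost,p,method="Nelder-Mead",options=dict(initial_simplex=q,xatol=.02,fatol=1e-7,maxiter=200))
        if best is None or r.fun<best.fun:best=r
    return best.x,best.fun
def grab(k=6,names=("top","side")):
    return {n:np.mean([ctrl.snapshot(n)[0] for _ in range(k)],0) for n in names}
E
python3 - <<'E'
from fit import *
V=grab(6);np.savez("v0.npz",**V)
T={"board":([[box(-90,90,-65,65,0,12)],[box(-90,90,-65,65,12,12)],[box(-50,50,-30,30,12,26)],[box(-50,50,-30,30,26,26)]],(570,-25,.28)),
"bot":(cover(12),(570,-25,.28)),
"c1":(cover(0),(626,-217,.61)),"brk":(bracket(0),(439,-238,-.15))}
T["c2"]=(cover(0),(*onz("top",[[222,190]],14)[0,:2],-.14))
for k,(m,p0) in T.items():
    for vs in(("top",),("side",),("top","side")):
        p,c=fit({n:V[n] for n in vs},m,p0,pad=(3 if k=="bot" else 6))
        print(k,vs,np.round(p[:2],1),round(np.degrees(p[2]),2),round(c,4))
E
```

```text
board ('top',) [575.3 -28.3] 15.21 0.0582
board ('side',) [573.9 -28.1] 15.14 0.0727
board ('top', 'side') [574.4 -28.3] 15.24 0.1341
bot ('top',) [578.6 -34.9] 12.3 0.1821
bot ('side',) [577.3 -35.1] 13.4 0.0761
bot ('top', 'side') [577.7 -35.1] 13.44 0.2617
c1 ('top',) [ 627.4 -217.8] 33.23 0.0175
c1 ('side',) [ 625.7 -217.8] 32.83 0.0124
c1 ('top', 'side') [ 626.6 -217.8] 33.25 0.0357
brk ('top',) [ 438.8 -230.9] -10.58 0.0244
brk ('side',) [ 436.6 -230.8] -9.39 0.0214
brk ('top', 'side') [ 437.4 -231. ] -9.92 0.0531
c2 ('top',) [502.3 254.7] -10.09 0.0138
c2 ('side',) [500.3 255.6] -10.16 0.0104
c2 ('top', 'side') [501.  255.3] -10.07 0.0334
```

```bash
python3 - <<'E'
from fit import *
V=dict(np.load("v0.npz"))
pb={"top":(575.3,-28.3,np.radians(15.2)),"side":(573.9,-28.1,np.radians(15.2))}
val={n:np.zeros((384,512),bool) for n in V}
for n in V:
    w=(100,300,200,360); val[n][100:300,200:360]=fill(n,[place(box(-90,90,-65,65,12,12),pb[n])],w)>.99
    val[n]=cv2.erode(val[n].astype(np.uint8),np.ones((3,3)))>0
np.savez("valid.npz",**val)
for vs in(("top",),("side",),("top","side")):
  for a in(12,14,17):
    p,c=fit({n:V[n] for n in vs},cover(12),(577,-35,np.radians(a)),pad=12,valid=val)
    print(vs,np.round(p[:2],1),round(np.degrees(p[2]),2),round(c,4))
E
```

```text
('top',) [578.5 -35.1] 12.72 0.0072
('top',) [578.6 -35.3] 13.4 0.0072
('top',) [578.6 -35.5] 13.27 0.0072
('side',) [577.4 -35.4] 13.34 0.0092
('side',) [577.3 -35.3] 13.43 0.0091
('side',) [577.4 -35.3] 13.43 0.009
('top', 'side') [577.6 -35.3] 13.25 0.0168
('top', 'side') [577.8 -35.2] 13.36 0.0167
('top', 'side') [577.7 -35.3] 13.31 0.0167
```

```bash
cat > plan.py <<'E'
import sys
from h import *
from scipy.spatial.transform import Rotation as R
def plan(x,y,z,yawdeg):
    o=ctrl.get_obs();Rm=np.array(o["tcp_rot"]);p=np.array(o["tool_pos"])
    a=np.radians(yawdeg);G=np.array([[np.cos(a),np.sin(a),0],[np.sin(a),-np.cos(a),0],[0,0,-1]])
    t=np.degrees(R.from_matrix(Rm.T@G).as_rotvec())/5
    d=Rm.T@(np.array([x,y,z])-p)/25
    print("t",round(o["clock"],2),"pos",np.round(p,1),"yaw",round(np.degrees(np.arctan2(Rm[1,0],Rm[0,0])),2),"F",np.round(o["force"],1),"w",round(o["width"],1),"j7",np.round(o["joint_pos"],2).tolist())
    print("turn",np.round(t,3).tolist(),"delta",np.round(d,3).tolist())
if __name__=="__main__": plan(*map(float,sys.argv[1:5]))
E
python3 plan.py 626.6 -217.8 70 33.1
```

```text
t 1.3 pos [ 191.4 -621.2  231.4] yaw 17.12 F [-0.5  0.8  0.2] w 85.7 j7 [1.17, 0.4, 0.05, 1.54, -0.02, 1.21, -0.05]
turn [0.002, 0.001, -3.195] delta [21.389, -10.297, 6.452]
```

>>> {"api": "arm_command", "payload": {"motion": [{"turn":[0,0,-3.195],"delta_pos":[21.39,-10.3,4.5],"grip":85},{"turn":[0,0,-3.195],"delta_pos":[21.39,-10.3,4.5],"grip":85},{"turn":[0,0,-3.195],"delta_pos":[21.39,-10.3,4.5],"grip":85},{"turn":[0,0,-3.195],"delta_pos":[21.39,-10.3,4.5],"grip":85},{"turn":[0,0,-3.195],"delta_pos":[21.39,-10.3,4.5],"grip":85},{"turn":[0,0,-3.195],"delta_pos":[21.39,-10.3,4.5],"grip":85},{"turn":[0,0,-3.195],"delta_pos":[21.39,-10.3,4.5],"grip":85},{"turn":[0,0,-3.195],"delta_pos":[21.39,-10.3,4.5],"grip":85},{"turn":[0,0,-3.195],"delta_pos":[21.39,-10.3,4.5],"grip":85},{"turn":[0,0,-3.195],"delta_pos":[21.39,-10.3,4.5],"grip":85},{"turn":[0,0,-3.195],"delta_pos":[21.39,-10.3,4.5],"grip":85},{"turn":[0,0,-3.195],"delta_pos":[21.39,-10.3,4.5],"grip":85},{"turn":[0,0,-3.195],"delta_pos":[21.39,-10.3,4.5],"grip":85},{"turn":[0,0,-3.195],"delta_pos":[21.39,-10.3,4.5],"grip":85},{"turn":[0,0,-3.195],"delta_pos":[21.39,-10.3,4.5],"grip":85},{"turn":[0,0,-3.195],"delta_pos":[21.39,-10.3,6.45],"grip":85},{"turn":[0,0,-3.195],"delta_pos":[21.39,-10.3,6.45],"grip":85}]}}

```text
clock: 2.72
tool_pos: [625.0, -214.0, 65.2]
tcp_rot: [[0.835, 0.55, -0.007], [0.55, -0.835, 0.003], [-0.004, -0.006, -1.0]]
force: [-3.3, 0.6, -1.6]
width: 85.0
```

```bash
python3 plan.py 626.6 -217.8 0 33.1; python3 - <<'E'
from h import *
for n in("top","side"):
    im,d=ctrl.snapshot(n); 
    if n=="top": crop(n,im,140,240,270,370,"t2.png",5)
    else: crop(n,im,110,210,230,330,"s2.png",5)
E
```

```text
t 2.72 pos [ 625.  -214.    65.2] yaw 33.36 F [-3.3  0.6 -1.6] w 85.0 j7 [0.41, 0.58, -0.2, 1.65, 0.14, 0.93, -0.83]
turn [-0.072, 0.044, 0.051] delta [-0.02, 0.178, 2.606]
```

View pics/s2.png

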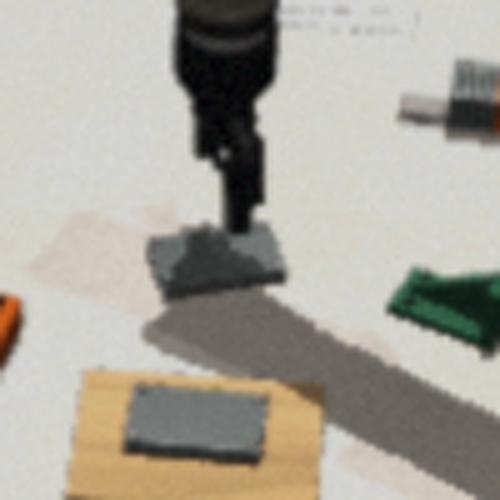

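```bash
python3 plan.py 626.6 -217.8 -2 33.1
```

```text
t 2.82 pos [ 624.2 -217.5   67.5] yaw 33.1 F [-0.7 -0.7  1. ] w 84.8 j7 [0.41, 0.58, -0.2, 1.65, 0.14, 0.93, -0.83]
turn [-0.047, 0.051, 0.0] delta [0.085, 0.074, 2.779]
```

>>> {"api": "arm_command", "payload": {"motion": [{"turn":[0,0,0],"delta_pos":[0,0,1.0],"grip":85},{"turn":[0,0,0],"delta_pos":[0,0,2.0],"grip":85},{"turn":[0,0,0],"delta_pos":[0,0,2.3],"grip":85},{"turn":[0,0,0],"delta_pos":[0,0,2.3],"grip":85},{"turn":[0,0,0],"delta_pos":[0,0,2.3],"grip":85},{"turn":[0,0,0],"delta_pos":[0,0,2.3],"grip":85}]}}

```text
clock: 3.32
tool_pos: [628.1, -218.7, 14.9]
tcp_rot: [[0.838, 0.545, 0.004], [0.545, -0.838, -0.001], [0.002, 0.003, -1.0]]
force: [0.5, 0.4, -0.6]
width: 85.0
```

```bash
python3 plan.py 626.6 -217.8 -2 33.1
```

```text
t 3.32 pos [ 628.1 -218.7   14.9] yaw 33.05 F [ 0.5  0.4 -0.6] w 85.0 j7 [0.41, 0.64, -0.19, 1.67, 0.15, 0.84, -0.84]
turn [0.035, -0.025, -0.01] delta [-0.033, -0.063, 0.675]
```

>>> {"api": "arm_command", "payload": {"motion": [{"turn":[0,0,0],"delta_pos":[0,0,0.3],"grip":85},{"turn":[0,0,0],"delta_pos":[0,0,0.54],"grip":85},{"turn":[0,0,0],"delta_pos":[0,0,0.54],"grip":85},{"turn":[0,0,0],"delta_pos":[0,0,0.54],"grip":72},{"turn":[0,0,0],"delta_pos":[0,0,0.54],"grip":66},{"turn":[0,0,0],"delta_pos":[0,0,0.54],"grip":60},{"turn":[0,0,0],"delta_pos":[0,0,0.54],"grip":55},{"turn":[0,0,0],"delta_pos":[0,0,0.54],"grip":55},{"turn":[0,0,0],"delta_pos":[0,0,0.54],"grip":55},{"turn":[0,0,0],"delta_pos":[0,0,0.54],"grip":55}], "grip_force": 35}}

```text
clock: 4.15
tool_pos: [627.1, -217.9, -0.4]
tcp_rot: [[0.838, 0.546, 0.001], [0.546, -0.838, -0.0], [0.001, 0.001, -1.0]]
force: [0.3, -0.8, 2.6]
width: 58.9
```

```bash
python3 plan.py 577.8 -35.3 90 13.35
```

```text
t 4.15 pos [ 6.271e+02 -2.179e+02 -4.000e-01] yaw 33.09 F [ 0.3 -0.8  2.6] w 58.9 j7 [0.4, 0.66, -0.19, 1.68, 0.16, 0.81, -0.85]
turn [0.009, -0.009, 3.949] delta [2.338, -7.191, -3.622]
```

>>> {"api": "arm_command", "payload": {"motion": [{"turn":[0,0,0],"delta_pos":[0,0,-0.5],"grip":55},{"turn":[0,0,0],"delta_pos":[0,0,-1.2],"grip":55},{"turn":[0,0,0],"delta_pos":[0,0,-2.2],"grip":55},{"turn":[0,0,0],"delta_pos":[0,0,-3.0],"grip":55},{"turn":[0,0,0.4],"delta_pos":[0.2,-0.5,-3.6],"grip":55},{"turn":[0,0,1.0],"delta_pos":[0.6,-1.6,-3.6],"grip":55},{"turn":[0,0,1.6],"delta_pos":[1.0,-2.8,-3.6],"grip":55},{"turn":[0,0,2.2],"delta_pos":[1.4,-4.0,-3.6],"grip":55},{"turn":[0,0,2.8],"delta_pos":[1.8,-5.2,-3.6],"grip":55},{"turn":[0,0,3.4],"delta_pos":[2.1,-6.3,-3.6],"grip":55},{"turn":[0,0,3.8],"delta_pos":[2.3,-6.9,-3.6],"grip":55},{"turn":[0,0,3.949],"delta_pos":[2.338,-7.191,-3.6],"grip":55},{"turn":[0,0,3.949],"delta_pos":[2.338,-7.191,-3.6],"grip":55},{"turn":[0,0,3.949],"delta_pos":[2.338,-7.191,-3.6],"grip":55},{"turn":[0,0,3.949],"delta_pos":[2.338,-7.191,-3.6],"grip":55}]}}

```text
clock: 5.4
tool_pos: [577.7, -37.5, 89.2]
tcp_rot: [[0.973, 0.229, 0.0], [0.229, -0.973, -0.001], [0.0, 0.001, -1.0]]
force: [-1.2, 0.0, -1.0]
width: 58.6
```

```bash
python3 - <<'E'
from h import *
im,d=ctrl.snapshot("side"); crop("side",im,130,230,220,320,"s3.png",5)
E
python3 plan.py 577.8 -35.3 30 13.35
```

```text
t 5.45 pos [577.7 -37.5  89.1] yaw 13.2 F [ 0.1  0.6 -1.8] w 58.7 j7 [0.13, 0.42, -0.17, 1.85, 0.09, 0.88, -1.43]
turn [0.013, 0.001, -0.03] delta [0.024, -0.088, 2.362]
```

View pics/s3.png

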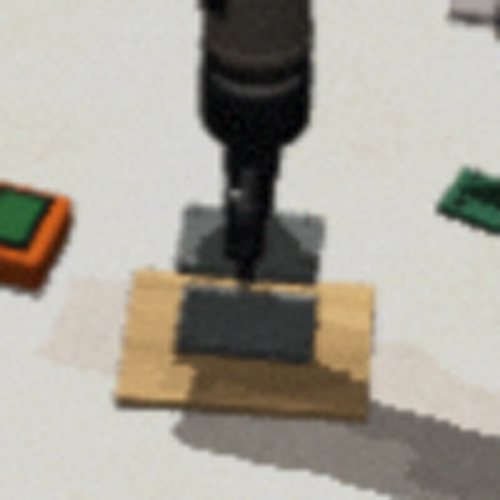

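>>> {"api": "arm_command", "payload": {"motion": [{"turn":[0,0,0],"delta_pos":[0,0,0.7],"grip":55},{"turn":[0,0,0],"delta_pos":[0,0,1.4],"grip":55},{"turn":[0,0,0],"delta_pos":[0,0,1.9],"grip":55},{"turn":[0,0,0],"delta_pos":[0,0,2.0],"grip":55},{"turn":[0,0,0],"delta_pos":[0,0,2.0],"grip":55},{"turn":[0,0,0],"delta_pos":[0,0,2.0],"grip":55},{"turn":[0,0,0],"delta_pos":[0,0,2.0],"grip":55}]}}

```text
clock: 6.03
tool_pos: [578.3, -35.4, 39.9]
tcp_rot: [[0.973, 0.231, 0.002], [0.231, -0.973, -0.0], [0.002, 0.001, -1.0]]
force: [0.1, -0.1, -0.5]
width: 58.6
```

```bash
python3 plan.py 577.8 -35.3 26 13.35
```

```text
t 6.03 pos [578.3 -35.4  39.9] yaw 13.34 F [ 0.1 -0.1 -0.5] w 58.6 j7 [0.12, 0.49, -0.17, 1.88, 0.11, 0.78, -1.45]
turn [0.007, -0.02, -0.003] delta [-0.021, -0.009, 0.558]
```

>>> {"api": "arm_command", "payload": {"motion": [{"turn":[0,0,0],"delta_pos":[-0.02,0,0.25],"grip":55},{"turn":[0,0,0],"delta_pos":[-0.02,0,0.45],"grip":55},{"turn":[0,0,0],"delta_pos":[-0.02,0,0.5],"grip":55},{"turn":[0,0,0],"delta_pos":[-0.02,0,0.53],"grip":55},{"turn":[0,0,0],"delta_pos":[-0.02,0,0.56],"grip":55},{"turn":[0,0,0],"delta_pos":[-0.02,0,0.56],"grip":55},{"turn":[0,0,0],"delta_pos":[-0.02,0,0.56],"grip":55}]}}

```text
clock: 6.62
tool_pos: [576.6, -35.3, 25.5]
tcp_rot: [[0.973, 0.231, -0.001], [0.231, -0.973, -0.0], [-0.001, 0.0, -1.0]]
force: [-3.4, -0.3, 4.7]
width: 59.0
```

```bash
python3 plan.py 577.8 -35.3 26 13.35
```

```text
t 6.62 pos [576.6 -35.3  25.5] yaw 13.35 F [-3.4 -0.3  4.7] w 59.0 j7 [0.11, 0.51, -0.16, 1.89, 0.12, 0.76, -1.45]
turn [0.001, 0.008, 0.0] delta [0.046, 0.01, -0.019]
```

>>> {"api": "arm_command", "payload": {"motion": [{"turn":[0,0,0],"delta_pos":[0,0,0],"grip":55},{"turn":[0,0,0],"delta_pos":[0,0,0],"grip":62},{"turn":[0,0,0],"delta_pos":[0,0,0],"grip":70},{"turn":[0,0,0],"delta_pos":[0,0,0],"grip":80},{"turn":[0,0,0],"delta_pos":[0,0,0],"grip":85},{"turn":[0,0,0],"delta_pos":[0,0,0],"grip":85},{"turn":[0,0,0],"delta_pos":[0,0,-0.5],"grip":85},{"turn":[0,0,0],"delta_pos":[0,0,-1.5],"grip":85},{"turn":[0,0,0],"delta_pos":[0,0,-3.0],"grip":85},{"turn":[0,0,0],"delta_pos":[0,0,-4.0],"grip":85}]}}

```text
clock: 7.45
tool_pos: [577.9, -35.2, 128.4]
tcp_rot: [[0.973, 0.231, 0.003], [0.231, -0.973, -0.0], [0.003, 0.001, -1.0]]
force: [1.0, 0.1, 1.1]
width: 84.8
```

```bash
python3 plan.py 501.2 255.2 70 -10.1;python3 plan.py 501.2 255.2 126 -10.1
```

```text
t 7.45 pos [577.9 -35.2 128.4] yaw 13.36 F [1.  0.1 1.1] w 84.8 j7 [0.13, 0.37, -0.18, 1.82, 0.08, 0.95, -1.42]
turn [0.002, -0.033, 4.692] delta [-0.308, -12.013, 2.326]
t 7.45 pos [577.9 -35.2 128.4] yaw 13.36 F [1.  0.1 1.1] w 84.8 j7 [0.13, 0.37, -0.18, 1.82, 0.08, 0.95, -1.42]
turn [0.002, -0.033, 4.692] delta [-0.302, -12.011, 0.086]
```

>>> {"api": "arm_command", "payload": {"motion": [{"turn":[0,0,0.7],"delta_pos":[0,-1.0,0.0],"grip":85},{"turn":[0,0,1.5],"delta_pos":[0,-2.6,0],"grip":85},{"turn":[0,0,2.3],"delta_pos":[0,-4.2,0],"grip":85},{"turn":[0,0,3.2],"delta_pos":[0,-5.8,0],"grip":85},{"turn":[0,0,4.0],"delta_pos":[-0.1,-7.4,0],"grip":85},{"turn":[0,0,4.692],"delta_pos":[-0.2,-9.0,0],"grip":85},{"turn":[0,0,4.692],"delta_pos":[-0.3,-10.6,0],"grip":85},{"turn":[0,0,4.692],"delta_pos":[-0.305,-11.6,1.0],"grip":85},{"turn":[0,0,4.692],"delta_pos":[-0.305,-12.01,2.24],"grip":85},{"turn":[0,0,4.692],"delta_pos":[-0.305,-12.01,3.6],"grip":85},{"turn":[0,0,4.692],"delta_pos":[-0.305,-12.01,4.4],"grip":85},{"turn":[0,0,4.692],"delta_pos":[-0.305,-12.01,4.4],"grip":85},{"turn":[0,0,4.692],"delta_pos":[-0.305,-12.01,4.4],"grip":85},{"turn":[0,0,4.692],"delta_pos":[-0.305,-12.01,4.4],"grip":85}]}}

```text
clock: 8.62
tool_pos: [501.6, 255.6, 16.8]
tcp_rot: [[0.984, -0.176, 0.003], [-0.176, -0.984, 0.001], [0.002, -0.002, -1.0]]
force: [0.3, -0.2, -0.1]
width: 85.2
```

```bash
python3 - <<'E'
from fit import *
V=grab(4);np.savez("v1.npz",**V)
val=dict(np.load("valid.npz"))
crop("side",V["side"],150,290,220,340,"s4.png",4)
for z,h in((12,28),(26,14)):
  for vs in(("top",),("side",),("top","side")):
    p,c=fit({n:V[n] for n in vs},cover(z,h),(577,-35,np.radians(14)),pad=8,valid=val)
    print(h,vs,np.round(p[:2],1),round(np.degrees(p[2]),2),round(c,4))
E
python3 plan.py 501.2 255.2 -1 -10.1
```

```text
28 ('top',) [577.7 -34.4] 13.04 0.0111
28 ('side',) [569.5 -10.5] 69.22 0.4018
28 ('top', 'side') [569.5 -11.4] 69.74 0.4993
14 ('top',) [577.6 -34.5] 12.76 0.0111
14 ('side',) [563.6  -4.1] 72.83 0.4471
14 ('top', 'side') [563.   -6.4] 74.12 0.5513
t 9.02 pos [500.5 255.1  15.6] yaw -10.12 F [ 0.5 -0.1 -0.4] w 84.9 j7 [-0.39, 0.5, -0.2, 1.93, 0.14, 0.72, -2.42]
turn [-0.005, -0.009, -0.003] delta [0.028, -0.007, 0.663][ WARN:0@15.109] global loadsave.cpp:1063 imwrite_ Unsupported depth image for selected encoder is fallbacked to CV_8U.
```

View pics/s4.png

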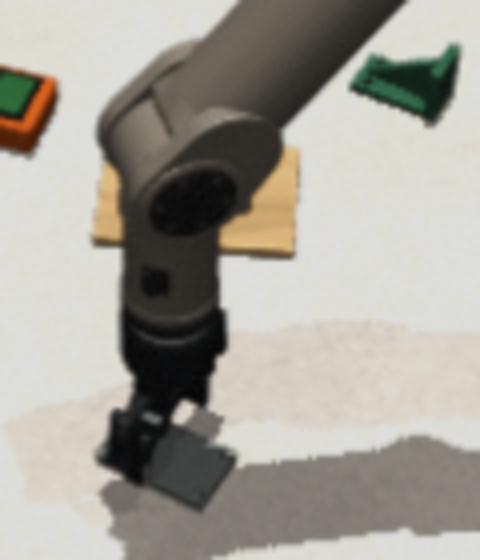

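```bash
python3 - <<'E'
from h import *
V=np.load("v1.npz");im=np.clip(V["top"]*1.8,0,255).astype(np.uint8)
crop("top",im,160,260,150,310,"t4.png",5)
print(proj("side",[[506,285,7],[503,270,14]])-[150,220])
E
```

```text
[[120.38523097  36.15782734]
 [115.80077335  38.68225677]]
```

View pics/t4.png

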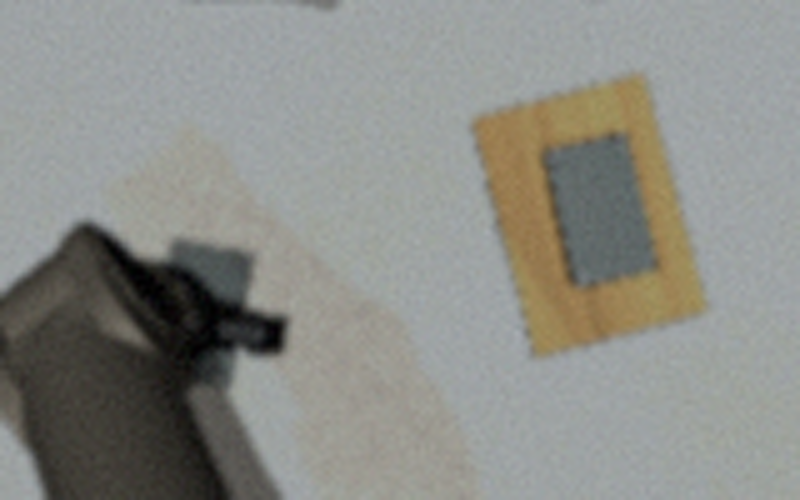

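>>> {"api": "arm_command", "payload": {"motion": [{"turn":[0,0,0],"delta_pos":[0.01,0,0.35],"grip":85},{"turn":[0,0,0],"delta_pos":[0.01,0,0.66],"grip":85},{"turn":[0,0,0],"delta_pos":[0.01,0,0.66],"grip":85},{"turn":[0,0,0],"delta_pos":[0.01,0,0.66],"grip":85},{"turn":[0,0,0],"delta_pos":[0.01,0,0.66],"grip":72},{"turn":[0,0,0],"delta_pos":[0.01,0,0.66],"grip":66},{"turn":[0,0,0],"delta_pos":[0.01,0,0.66],"grip":60},{"turn":[0,0,0],"delta_pos":[0.01,0,0.66],"grip":55},{"turn":[0,0,0],"delta_pos":[0.01,0,0.66],"grip":55},{"turn":[0,0,0],"delta_pos":[0.01,0,0.66],"grip":55},{"turn":[0,0,0],"delta_pos":[0.01,0,0.66],"grip":55}], "grip_force": 35}}

```text
clock: 9.93
tool_pos: [500.8, 255.4, -1.0]
tcp_rot: [[0.985, -0.175, 0.001], [-0.175, -0.985, 0.001], [0.001, -0.001, -1.0]]
force: [-0.7, 0.3, 4.1]
width: 59.2
```

```bash
python3 plan.py 577.8 -35.3 100 13.35
```

```text
t 9.93 pos [500.8 255.4  -1. ] yaw -10.1 F [-0.7  0.3  4.1] w 59.2 j7 [-0.39, 0.53, -0.19, 1.94, 0.15, 0.69, -2.43]
turn [-0.006, -0.011, -4.69] delta [5.074, 10.905, -4.042]
```

>>> {"api": "arm_command", "payload": {"motion": [{"turn":[0,0,0],"delta_pos":[0,0,-0.5],"grip":55},{"turn":[0,0,0],"delta_pos":[0,0,-1.2],"grip":55},{"turn":[0,0,0],"delta_pos":[0,0,-2.2],"grip":55},{"turn":[0,0,0],"delta_pos":[0,0,-3.2],"grip":55},{"turn":[0,0,-0.4],"delta_pos":[0.3,0.5,-4.0],"grip":55},{"turn":[0,0,-0.9],"delta_pos":[0.8,1.6,-4.04],"grip":55},{"turn":[0,0,-1.5],"delta_pos":[1.4,2.9,-4.04],"grip":55},{"turn":[0,0,-2.1],"delta_pos":[2.0,4.3,-4.04],"grip":55},{"turn":[0,0,-2.7],"delta_pos":[2.7,5.8,-4.04],"grip":55},{"turn":[0,0,-3.3],"delta_pos":[3.4,7.3,-4.04],"grip":55},{"turn":[0,0,-3.9],"delta_pos":[4.1,8.8,-4.04],"grip":55},{"turn":[0,0,-4.4],"delta_pos":[4.7,10.0,-4.04],"grip":55},{"turn":[0,0,-4.69],"delta_pos":[5.0,10.7,-4.04],"grip":55},{"turn":[0,0,-4.69],"delta_pos":[5.09,10.92,-4.04],"grip":55},{"turn":[0,0,-4.69],"delta_pos":[5.09,10.92,-3.2],"grip":55},{"turn":[0,0,-4.69],"delta_pos":[5.09,10.92,-2.5],"grip":55},{"turn":[0,0,-4.69],"delta_pos":[5.09,10.92,-2.2],"grip":55},{"turn":[0,0,-4.69],"delta_pos":[5.09,10.92,-2.2],"grip":55},{"turn":[0,0,-4.69],"delta_pos":[5.09,10.92,-2.2],"grip":55},{"turn":[0,0,-4.69],"delta_pos":[5.09,10.92,-2.2],"grip":55}]}}

```text
clock: 11.6
tool_pos: [578.5, -35.3, 54.5]
tcp_rot: [[0.973, 0.232, 0.002], [0.232, -0.973, 0.0], [0.001, 0.0, -1.0]]
force: [0.7, 0.1, -0.9]
width: 59.1
```

```bash
python3 plan.py 578.2 -35.7 39 13.35
```

```text
t 11.6 pos [578.5 -35.3  54.5] yaw 13.4 F [ 0.7  0.1 -0.9] w 59.1 j7 [0.14, 0.47, -0.19, 1.87, 0.12, 0.81, -1.45]
turn [0.003, -0.017, 0.01] delta [-0.015, 0.012, 0.621]
```

>>> {"api": "arm_command", "payload": {"motion": [{"turn":[0,0,0],"delta_pos":[0,0,0.25],"grip":55},{"turn":[0,0,0],"delta_pos":[0,0,0.45],"grip":55},{"turn":[0,0,0],"delta_pos":[0,0,0.53],"grip":55},{"turn":[0,0,0],"delta_pos":[0,0,0.57],"grip":55},{"turn":[0,0,0],"delta_pos":[0,0,0.6],"grip":55},{"turn":[0,0,0],"delta_pos":[0,0,0.6],"grip":55},{"turn":[0,0,0],"delta_pos":[0,0,0.6],"grip":55}]}}

```text
clock: 12.18
tool_pos: [577.5, -36.1, 39.0]
tcp_rot: [[0.973, 0.231, -0.001], [0.231, -0.973, -0.0], [-0.001, 0.0, -1.0]]
force: [-2.8, -0.4, 4.9]
width: 59.1
```

```bash
python3 plan.py 578.2 -35.7 39 13.35
```

```text
t 12.18 pos [577.5 -36.1  39. ] yaw 13.34 F [-2.8 -0.4  4.9] w 59.1 j7 [0.14, 0.49, -0.19, 1.88, 0.13, 0.78, -1.46]
turn [0.0, 0.008, -0.003] delta [0.031, -0.007, 0.001]
```

Contact at the expected height. Release, rise, and move clear toward the bracket.

>>> {"api": "arm_command", "payload": {"motion": [{"turn":[0,0,0],"delta_pos":[0,0,0],"grip":62},{"turn":[0,0,0],"delta_pos":[0,0,0],"grip":70},{"turn":[0,0,0],"delta_pos":[0,0,0],"grip":80},{"turn":[0,0,0],"delta_pos":[0,0,0],"grip":85},{"turn":[0,0,0],"delta_pos":[0,0,0],"grip":85},{"turn":[0,0,0],"delta_pos":[0,0,-0.5],"grip":85},{"turn":[0,0,0],"delta_pos":[0,0,-1.5],"grip":85},{"turn":[0,0,0],"delta_pos":[0,0,-3.0],"grip":85},{"turn":[0,0,0],"delta_pos":[0,0,-4.0],"grip":85},{"turn":[0,0,0],"delta_pos":[0,0,-4.0],"grip":85}]}}

```text
clock: 13.02
tool_pos: [582.4, -36.0, 145.6]
tcp_rot: [[0.973, 0.231, 0.012], [0.231, -0.973, -0.0], [0.012, 0.003, -1.0]]
force: [0.2, 0.7, -0.5]
width: 85.0
```

```bash
python3 plan.py 430 -230 139 -9.9
```

```text
t 13.02 pos [582.4 -36.  145.6] yaw 13.34 F [ 0.2  0.7 -0.5] w 85.0 j7 [0.15, 0.36, -0.21, 1.8, 0.09, 0.98, -1.43]
turn [0.01, -0.144, 4.647] delta [-7.723, 6.145, 0.193]
```

>>> {"api": "arm_command", "payload": {"motion": [{"turn":[0,0,0.5],"delta_pos":[-0.7,0.6,0],"grip":85},{"turn":[0,0,1.2],"delta_pos":[-1.8,1.5,0],"grip":85},{"turn":[0,0,2.0],"delta_pos":[-3.0,2.5,0],"grip":85},{"turn":[0,0,2.8],"delta_pos":[-4.2,3.5,0],"grip":85},{"turn":[0,0,3.6],"delta_pos":[-5.4,4.5,0],"grip":85},{"turn":[0,0,4.2],"delta_pos":[-6.4,5.3,0],"grip":85},{"turn":[0,0,4.55],"delta_pos":[-7.2,5.9,0],"grip":85},{"turn":[0,0,4.65],"delta_pos":[-7.57,6.17,0],"grip":85},{"turn":[0,0,4.65],"delta_pos":[-7.57,6.17,0],"grip":85},{"turn":[0,0,4.65],"delta_pos":[-7.57,6.17,0],"grip":85},{"turn":[0,0,4.65],"delta_pos":[-7.57,6.17,0],"grip":85}]}}

```text
clock: 13.93
tool_pos: [430.9, -228.0, 138.8]
tcp_rot: [[0.986, -0.169, 0.001], [-0.169, -0.986, 0.001], [0.001, -0.001, -1.0]]
force: [-0.0, 0.6, -0.5]
width: 85.1
```

```bash
python3 - <<'E'
from fit import *
V=grab(5);np.savez("v2.npz",**V)
val=dict(np.load("valid.npz"))
crop("side",V["side"].astype(np.uint8),140,240,220,360,"s5.png",5)
crop("top",np.clip(V["top"]*1.8,0,255).astype(np.uint8),150,270,230,350,"t5.png",5)
B=[[box(-50,50,-30,30,12,54)],[box(-50,50,-30,30,54,54)]]
for nm,m in(("whole",B),("top14",cover(40))):
  for vs in(("top",),("side",)):
    p,c=fit({n:V[n] for n in vs},m,(577,-35,np.radians(14)),pad=5,valid=val if vs[0]=="top" else None)
    print(nm,vs,np.round(p[:2],1),round(np.degrees(p[2]),2),round(c,4))
E
python3 plan.py 429.6 -229.6 24 -9.9
```

```text
whole ('top',) [577.3 -34.7] 12.49 0.0205
whole ('side',) [575.9 -33.1] 13.05 0.1711
top14 ('top',) [577.3 -34.6] 13.05 0.0212
top14 ('side',) [569.7 -11.6] 16.37 0.3307
t 14.43 pos [ 429.3 -229.7  138.5] yaw -9.89 F [0.3 0.3 0.2] w 85.2 j7 [0.43, 0.21, -0.03, 2.02, 0.01, 0.91, -1.35]
turn [0.001, 0.0, 0.002] delta [0.01, -0.006, 4.581]
```

View pics/s5.png

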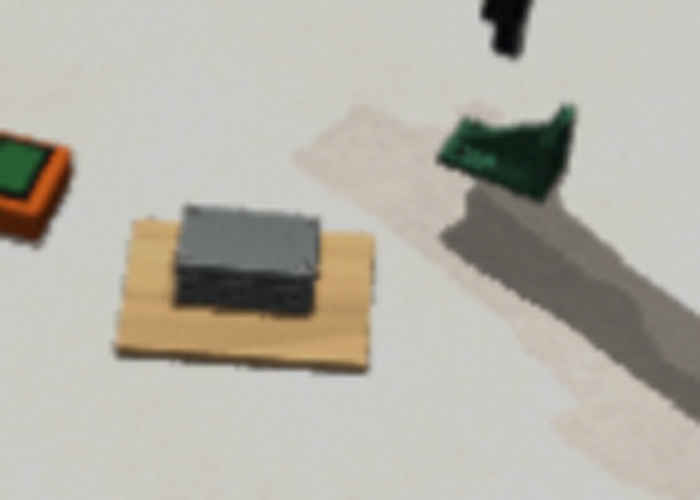

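View pics/t5.png

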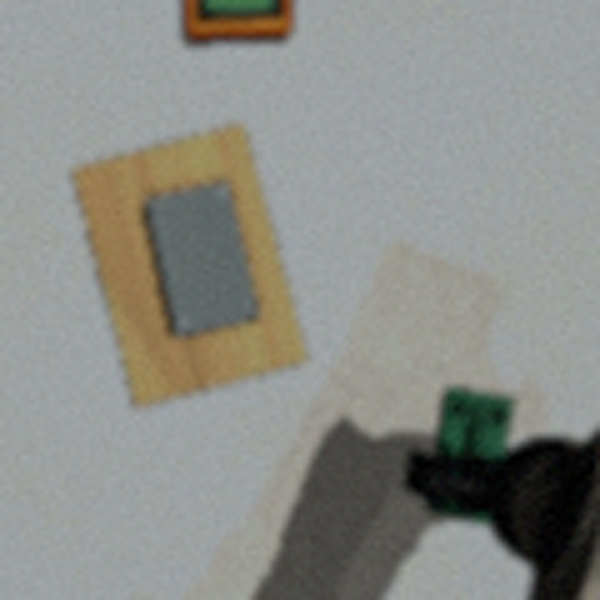

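```bash
python3 - <<'E'
from fit import *
V=dict(np.load("v2.npz"));n="side"
pb=(573.9,-28.1,np.radians(15.2));W=window(n,place(box(-90,90,-65,65,0,54),pb),3)
r0,r1,c0,c1=W;I=V[n][r0:r1,c0:c1].reshape(-1,3)
F=[np.ones(len(I)),fill(n,[place(box(-90,90,-65,65,0,12),pb)],W).ravel(),fill(n,[place(box(-90,90,-65,65,12,12),pb)],W).ravel()]
def cost(q):
    b=np.array([577.4,-35.3,np.radians(13.4)]);t=q[:3]
    m=(q[3],q[4],q[5])
    lo=fill(n,[place(box(-50,50,-30,30,12,26),b),place(box(-50,50,-30,30,26,40),m),place(box(-50,50,-30,30,40,54),t)],W)
    A=np.c_[tuple(F)+(lo.ravel(),fill(n,[place(box(-50,50,-30,30,54,54),t)],W).ravel())]
    R=I-A@np.linalg.lstsq(A,I,rcond=None)[0];return (R**2).sum()/I.var(0).sum()/len(I)
x0=np.array([577.4,-35.3,np.radians(13.4)]*2)
for s in(1,-1):
    S0=np.array([x0]+[x0+s*np.eye(6)[i]*[4,4,.05,4,4,.05][i] for i in range(6)])
    r=minimize(cost,x0,method="Nelder-Mead",options=dict(initial_simplex=S0,xatol=.02,fatol=1e-8,maxiter=600))
    q=r.x.copy();q[[2,5]]=np.degrees(q[[2,5]]);print(np.round(q,2),round(r.fun,5),round(cost(x0),5))
E
```

```text
[577.26 -35.68  13.6  576.23 -34.42  15.07] 0.04166 0.04237
[577.17 -35.67  13.57 577.36 -38.51  14.65] 0.04175 0.04237
```

>>> {"api": "arm_command", "payload": {"motion": [{"turn":[0,0,0],"delta_pos":[0,0,1.0],"grip":85},{"turn":[0,0,0],"delta_pos":[0,0,2.2],"grip":85},{"turn":[0,0,0],"delta_pos":[0,0,3.4],"grip":85},{"turn":[0,0,0],"delta_pos":[0,0,4.4],"grip":85},{"turn":[0,0,0],"delta_pos":[0,0,4.9],"grip":85},{"turn":[0,0,0],"delta_pos":[0,0,4.98],"grip":85},{"turn":[0,0,0],"delta_pos":[0,0,4.98],"grip":85},{"turn":[0,0,0],"delta_pos":[0,0,4.98],"grip":85},{"turn":[0,0,0],"delta_pos":[0,0,4.98],"grip":85}]}}

```text
clock: 15.18
tool_pos: [430.4, -230.4, 15.3]
tcp_rot: [[0.985, -0.172, 0.002], [-0.172, -0.985, -0.001], [0.003, 0.001, -1.0]]
force: [0.3, 0.3, 0.5]
width: 84.8
```

```bash
python3 - <<'E'
from h import *
im,d=ctrl.snapshot("side"); crop("side",im,120,200,290,370,"s6.png",7)
E
python3 plan.py 429.6 -229.6 14 -9.9
```

```text
t 15.23 pos [ 430.3 -230.3   15.3] yaw -9.91 F [ 0.4 -0.7  0.8] w 84.9 j7 [0.43, 0.4, -0.03, 2.11, 0.02, 0.63, -1.36]
turn [0.009, -0.031, -0.002] delta [-0.034, -0.024, 0.053]
```

View pics/s6.png

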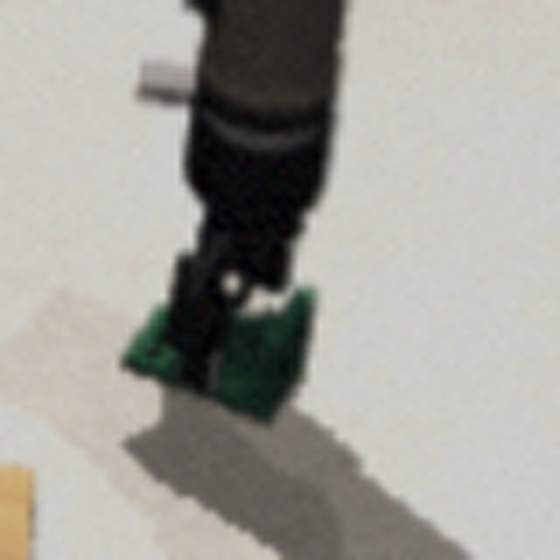

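Fingers straddle the bracket's middle, clear of the upright. Close.

>>> {"api": "arm_command", "payload": {"motion": [{"turn":[0,0,0],"delta_pos":[0,0,0],"grip":60},{"turn":[0,0,0],"delta_pos":[0,0,0],"grip":40},{"turn":[0,0,0],"delta_pos":[0,0,0],"grip":25},{"turn":[0,0,0],"delta_pos":[0,0,0],"grip":15},{"turn":[0,0,0],"delta_pos":[0,0,0],"grip":5},{"turn":[0,0,0],"delta_pos":[0,0,0],"grip":2},{"turn":[0,0,0],"delta_pos":[0,0,0],"grip":2},{"turn":[0,0,0],"delta_pos":[0,0,0],"grip":2},{"turn":[0,0,0],"delta_pos":[0,0,0],"grip":2},{"turn":[0,0,0],"delta_pos":[0,0,0],"grip":2}], "grip_force": 70}}

```text
clock: 16.07
tool_pos: [429.3, -230.0, 14.2]
tcp_rot: [[0.985, -0.172, 0.0], [-0.172, -0.985, -0.0], [0.0, 0.0, -1.0]]
force: [-1.4, -0.9, 3.5]
width: 8.7
```

```bash
python3 plan.py 570.2 -37.4 114 13.35
```

```text
t 16.07 pos [ 429.3 -230.    14.2] yaw -9.91 F [-1.4 -0.9  3.5] w 8.7 j7 [0.43, 0.4, -0.03, 2.11, 0.02, 0.63, -1.36]
turn [0.003, -0.001, -4.652] delta [4.227, -8.557, -3.992]
```

>>> {"api": "arm_command", "payload": {"motion": [{"turn":[0,0,0],"delta_pos":[0,0,-0.3],"grip":2},{"turn":[0,0,0],"delta_pos":[0,0,-0.8],"grip":2},{"turn":[0,0,0],"delta_pos":[0,0,-1.6],"grip":2},{"turn":[0,0,0],"delta_pos":[0,0,-2.5],"grip":2},{"turn":[0,0,0],"delta_pos":[0,0,-3.4],"grip":2},{"turn":[0,0,-0.3],"delta_pos":[0.2,-0.5,-4.0],"grip":2},{"turn":[0,0,-0.8],"delta_pos":[0.6,-1.3,-4.0],"grip":2},{"turn":[0,0,-1.4],"delta_pos":[1.2,-2.4,-4.0],"grip":2},{"turn":[0,0,-2.0],"delta_pos":[1.8,-3.6,-4.0],"grip":2},{"turn":[0,0,-2.6],"delta_pos":[2.4,-4.8,-4.0],"grip":2},{"turn":[0,0,-3.2],"delta_pos":[2.9,-5.9,-4.0],"grip":2},{"turn":[0,0,-3.8],"delta_pos":[3.4,-6.9,-4.0],"grip":2},{"turn":[0,0,-4.3],"delta_pos":[3.8,-7.8,-4.0],"grip":2},{"turn":[0,0,-4.652],"delta_pos":[4.15,-8.4,-4.0],"grip":2},{"turn":[0,0,-4.652],"delta_pos":[4.23,-8.55,-4.0],"grip":2},{"turn":[0,0,-4.652],"delta_pos":[4.23,-8.55,-4.0],"grip":2},{"turn":[0,0,-4.652],"delta_pos":[4.23,-8.55,-4.0],"grip":2},{"turn":[0,0,-4.652],"delta_pos":[4.23,-8.55,-4.0],"grip":2}]}}

```text
clock: 17.57
tool_pos: [568.7, -39.8, 113.5]
tcp_rot: [[0.974, 0.228, -0.002], [0.228, -0.974, -0.002], [-0.003, 0.001, -1.0]]
force: [-0.8, -0.3, -5.6]
width: 9.1
```

```bash
python3 - <<'E'
from h import *
im,d=ctrl.snapshot("side"); crop("side",im,110,220,220,330,"s7.png",5)
E
python3 plan.py 570.2 -37.4 82 13.35
```

```text
t 17.62 pos [568.9 -39.7 113.7] yaw 13.18 F [-0.1 -0.1 -5.5] w 8.9 j7 [0.15, 0.38, -0.2, 1.85, 0.09, 0.92, -1.43]
turn [0.011, 0.022, -0.034] delta [0.072, -0.078, 1.266]
```

View pics/s7.png

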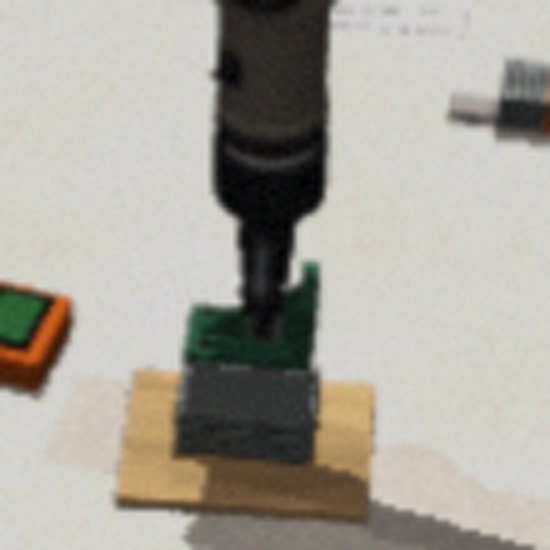

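>>> {"api": "arm_command", "payload": {"motion": [{"turn":[0,0,0],"delta_pos":[0,0,0.4],"grip":2},{"turn":[0,0,0],"delta_pos":[0,0,0.9],"grip":2},{"turn":[0,0,0],"delta_pos":[0,0,1.26],"grip":2},{"turn":[0,0,0],"delta_pos":[0,0,1.26],"grip":2},{"turn":[0,0,0],"delta_pos":[0,0,1.26],"grip":2},{"turn":[0,0,0],"delta_pos":[0,0,1.26],"grip":2}]}}

```text
clock: 18.12
tool_pos: [570.2, -37.4, 82.3]
tcp_rot: [[0.973, 0.231, -0.0], [0.231, -0.973, -0.0], [-0.0, -0.0, -1.0]]
force: [1.3, -0.2, -5.0]
width: 8.8
```

```bash
python3 plan.py 569.9 -37.1 68.2 13.35
```

```text
t 18.12 pos [570.2 -37.4  82.3] yaw 13.36 F [ 1.3 -0.2 -5. ] w 8.8 j7 [0.15, 0.42, -0.2, 1.87, 0.11, 0.86, -1.44]
turn [-0.0, 0.002, 0.001] delta [-0.01, -0.016, 0.566]
```

>>> {"api": "arm_command", "payload": {"motion": [{"turn":[0,0,0],"delta_pos":[0,0,0.2],"grip":2},{"turn":[0,0,0],"delta_pos":[0,0,0.38],"grip":2},{"turn":[0,0,0],"delta_pos":[0,0,0.46],"grip":2},{"turn":[0,0,0],"delta_pos":[0,0,0.51],"grip":2},{"turn":[0,0,0],"delta_pos":[0,0,0.55],"grip":2},{"turn":[0,0,0],"delta_pos":[0,0,0.57],"grip":2},{"turn":[0,0,0],"delta_pos":[0,0,0.57],"grip":2},{"turn":[0,0,0],"delta_pos":[0,0,0.57],"grip":2},{"turn":[0,0,0],"delta_pos":[0,0,0.57],"grip":2}]}}

```text
clock: 18.87
tool_pos: [570.3, -37.5, 68.4]
tcp_rot: [[0.973, 0.231, 0.0], [0.231, -0.973, -0.0], [0.0, 0.0, -1.0]]
force: [0.3, 0.5, -4.8]
width: 8.8
```

```bash
python3 plan.py 569.9 -37.1 68.2 13.35
```

```text
t 18.87 pos [570.3 -37.5  68.4] yaw 13.35 F [ 0.3  0.5 -4.8] w 8.8 j7 [0.15, 0.44, -0.19, 1.88, 0.11, 0.83, -1.44]
turn [0.002, -0.004, 0.0] delta [-0.013, -0.019, 0.008]
```

>>> {"api": "arm_command", "payload": {"motion": [{"turn":[0,0,0],"delta_pos":[0,0,0.02],"grip":2},{"turn":[0,0,0],"delta_pos":[0,0,0.03],"grip":2},{"turn":[0,0,0],"delta_pos":[0,0,0.03],"grip":2}]}}

```text
clock: 19.12
tool_pos: [570.4, -37.5, 68.3]
tcp_rot: [[0.973, 0.231, 0.0], [0.231, -0.973, -0.0], [0.0, 0.0, -1.0]]
force: [-1.5, 0.9, 0.4]
width: 8.8
```

>>> {"api": "arm_command", "payload": {"motion": [{"turn":[0,0,0],"delta_pos":[0,0,0.02],"grip":2},{"turn":[0,0,0],"delta_pos":[0,0,0.03],"grip":2},{"turn":[0,0,0],"delta_pos":[0,0,0.03],"grip":2}]}}

```text
clock: 19.37
tool_pos: [570.4, -37.5, 68.3]
tcp_rot: [[0.973, 0.231, 0.0], [0.231, -0.973, -0.0], [0.0, 0.0, -1.0]]
force: [-5.1, 1.0, 7.1]
width: 8.9
```

>>> {"api": "arm_command", "payload": {"motion": [{"turn":[0,0,0],"delta_pos":[0,0,0],"grip":12},{"turn":[0,0,0],"delta_pos":[0,0,0],"grip":18},{"turn":[0,0,0],"delta_pos":[0,0,0],"grip":28},{"turn":[0,0,0],"delta_pos":[0,0,0],"grip":40},{"turn":[0,0,0],"delta_pos":[0,0,0],"grip":50},{"turn":[0,0,0],"delta_pos":[0,0,0],"grip":50},{"turn":[0,0,0],"delta_pos":[0,0,-0.5],"grip":50},{"turn":[0,0,0],"delta_pos":[0,0,-1.5],"grip":50},{"turn":[0,0,0],"delta_pos":[0,0,-3.0],"grip":50},{"turn":[0,0,0],"delta_pos":[0,0,-4.0],"grip":50},{"turn":[0,0,0],"delta_pos":[0,0,-4.0],"grip":20},{"turn":[0,0,0],"delta_pos":[0,0,-4.0],"grip":0},{"turn":[0,0,0],"delta_pos":[0,0,-4.0],"grip":0}]}}

```text
clock: 20.45
tool_pos: [569.8, -37.5, 166.9]
tcp_rot: [[0.973, 0.231, -0.0], [0.231, -0.973, -0.0], [-0.0, 0.0, -1.0]]
force: [0.0, 0.7, -0.3]
width: 14.0
```

```bash
python3 - <<'E'
from h import *
im,d=ctrl.snapshot("side"); crop("side",im,130,230,220,320,"s8.png",6)
im,d=ctrl.snapshot("top"); crop("top",np.clip(im*1.8,0,255).astype(np.uint8),150,250,220,320,"t8.png",6)
E
python3 plan.py 539.9 -44.2 130 13.35
```

```text
t 20.55 pos [569.1 -37.5 165.7] yaw 13.36 F [ 0.   0.4 -0.5] w 0.4 j7 [0.16, 0.32, -0.21, 1.8, 0.08, 1.03, -1.41]
turn [-0.006, 0.028, 0.001] delta [-1.196, -0.008, 1.43]
```

View pics/s8.png

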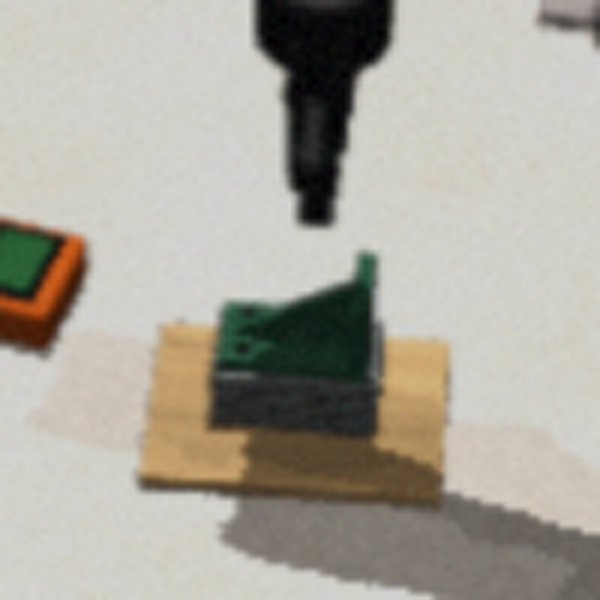

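View pics/t8.png

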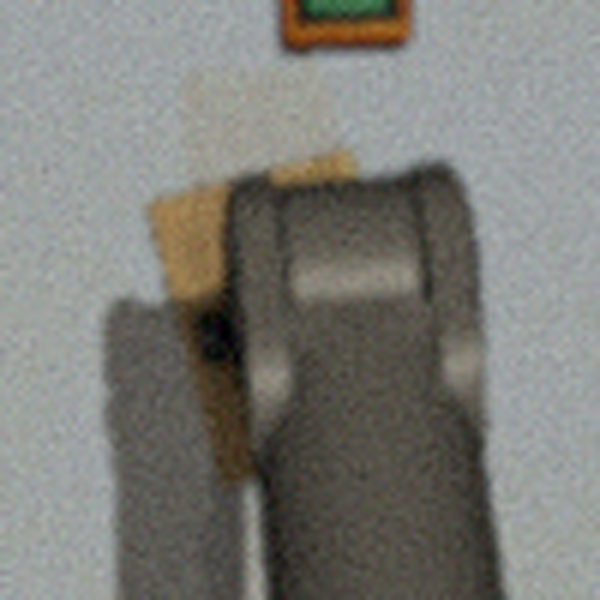

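>>> {"api": "arm_command", "payload": {"motion": [{"turn":[0,0,0],"delta_pos":[-0.5,0,0],"grip":0},{"turn":[0,0,0],"delta_pos":[-1.23,0,0.5],"grip":0},{"turn":[0,0,0],"delta_pos":[-1.23,0,1.2],"grip":0},{"turn":[0,0,0],"delta_pos":[-1.23,0,1.7],"grip":0},{"turn":[0,0,0],"delta_pos":[-1.23,0,1.8],"grip":0},{"turn":[0,0,0],"delta_pos":[-1.23,0,1.8],"grip":0},{"turn":[0,0,0],"delta_pos":[-1.23,0,1.8],"grip":0},{"turn":[0,0,0],"delta_pos":[-1.23,0,1.8],"grip":0}]}}

```text
clock: 21.22
tool_pos: [540.9, -44.5, 122.3]
tcp_rot: [[0.973, 0.231, 0.001], [0.231, -0.973, -0.0], [0.001, 0.0, -1.0]]
force: [0.1, -0.4, -0.8]
width: -0.2
```

```bash
python3 - <<'E'
from h import *
im,d=ctrl.snapshot("side"); crop("side",im,130,230,220,320,"s9.png",6)
E
python3 plan.py 540.2 -44.7 114 13.35
```

```text
t 21.27 pos [541.  -44.5 122.5] yaw 13.36 F [-0.2 -0.2 -0.3] w -0.2 j7 [0.17, 0.32, -0.2, 1.91, 0.08, 0.92, -1.41]
turn [0.005, -0.015, 0.002] delta [-0.034, 0.001, 0.34]
```

View pics/s9.png

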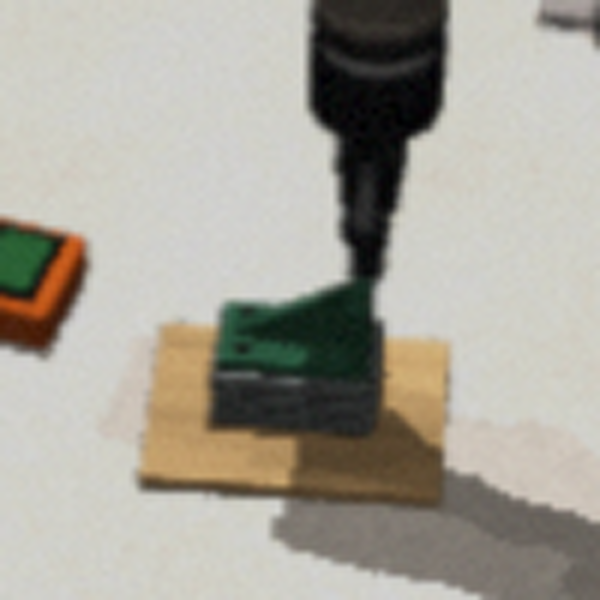

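Fingertips are right above the upright's top (col ~368, row ~275 in the crop). Lower gently to contact.

>>> {"api": "arm_command", "payload": {"motion": [{"turn":[0,0,0],"delta_pos":[-0.03,0,0.15],"grip":0},{"turn":[0,0,0],"delta_pos":[-0.03,0,0.25],"grip":0},{"turn":[0,0,0],"delta_pos":[-0.03,0,0.3],"grip":0},{"turn":[0,0,0],"delta_pos":[-0.03,0,0.34],"grip":0},{"turn":[0,0,0],"delta_pos":[-0.03,0,0.34],"grip":0}]}}

```text
clock: 21.68
tool_pos: [539.4, -44.7, 114.1]
tcp_rot: [[0.973, 0.231, -0.001], [0.231, -0.973, -0.0], [-0.001, 0.0, -1.0]]
force: [-2.0, -0.9, 6.2]
width: -0.0
```

>>> {"api": "arm_command", "payload": {"motion": [{"turn":[0,0,0],"delta_pos":[0,0,0.02],"grip":0},{"turn":[0,0,0],"delta_pos":[0,0,0.04],"grip":0},{"turn":[0,0,0],"delta_pos":[0,0,0.04],"grip":0}]}}

```text
clock: 21.93
tool_pos: [539.4, -44.8, 114.0]
tcp_rot: [[0.973, 0.231, -0.0], [0.231, -0.973, -0.0], [-0.001, 0.0, -1.0]]
force: [-4.6, -0.7, 11.6]
width: -0.1
```

>>> {"api": "arm_command", "payload": {"motion": [{"turn":[0,0,0],"delta_pos":[-0.02,0,0.03],"grip":0},{"turn":[0,0,0],"delta_pos":[-0.02,0,0.03],"grip":0},{"turn":[0,0,0],"delta_pos":[-0.02,0,0.03],"grip":0},{"turn":[0,0,0],"delta_pos":[-0.02,0,0.03],"grip":0},{"turn":[0,0,0],"delta_pos":[-0.02,0,0.03],"grip":0},{"turn":[0,0,0],"delta_pos":[-0.02,0,0.03],"grip":0}]}}

```text
clock: 22.43
tool_pos: [539.4, -44.8, 114.0]
tcp_rot: [[0.973, 0.231, 0.001], [0.231, -0.973, -0.0], [0.001, 0.001, -1.0]]
force: [-5.2, 0.3, 14.8]
width: -0.2
```

>>> {"api": "arm_command", "payload": {"motion": [{"turn":[0,0,0],"delta_pos":[0,0,0],"grip":0},{"turn":[0,0,0],"delta_pos":[0,0,0],"grip":0},{"turn":[0,0,0],"delta_pos":[0,0,0],"grip":0},{"turn":[0,0,0],"delta_pos":[0,0,0],"grip":0},{"turn":[0,0,0],"delta_pos":[0,0,0],"grip":0},{"turn":[0,0,0],"delta_pos":[0,0,0],"grip":0},{"turn":[0,0,0],"delta_pos":[0,0,0],"grip":0},{"turn":[0,0,0],"delta_pos":[0,0,0],"grip":0}]}}

```text
clock: 23.1
tool_pos: [539.4, -44.8, 114.0]
tcp_rot: [[0.973, 0.231, 0.001], [0.231, -0.973, -0.0], [0.001, 0.001, -1.0]]
force: [-5.3, 0.9, 15.0]
width: -0.1
```

>>> {"api": "arm_command", "payload": {"motion": [{"turn":[0,0,0],"delta_pos":[0,0,-0.08],"grip":0},{"turn":[0,0,0],"delta_pos":[0,0,-0.3],"grip":0},{"turn":[0,0,0],"delta_pos":[0,0,-1.0],"grip":0},{"turn":[0,0,0],"delta_pos":[0,0,-2.2],"grip":0},{"turn":[0,0,0],"delta_pos":[0,0.8,-3.5],"grip":0},{"turn":[0,0,0],"delta_pos":[0,2.2,-4.0],"grip":0},{"turn":[0,0,0],"delta_pos":[0,3.7,-4.0],"grip":0},{"turn":[0,0,0],"delta_pos":[0,5.2,-4.0],"grip":0},{"turn":[0,0,0],"delta_pos":[0,6.7,-4.0],"grip":0},{"turn":[0,0,0],"delta_pos":[0,8.0,-4.0],"grip":0},{"turn":[0,0,0],"delta_pos":[0,8.0,-4.0],"grip":0},{"turn":[0,0,0],"delta_pos":[0,8.0,-4.0],"grip":0}]}}

```text
clock: 24.1
tool_pos: [584.6, -242.2, 210.9]
tcp_rot: [[0.974, 0.226, -0.001], [0.226, -0.974, -0.0], [-0.001, 0.0, -1.0]]
force: [-0.2, 0.2, 0.9]
width: -0.1
```

```bash
python3 - <<'E'
from fit import *
V=grab(5);np.savez("v3.npz",**V)
crop("side",V["side"].astype(np.uint8),150,230,230,310,"s10.png",7)
crop("top",np.clip(V["top"]*1.8,0,255).astype(np.uint8),150,250,220,320,"t10.png",6)
for vs in(("top",),("side",)):
    p,c=fit({n:V[n] for n in vs},bracket(54),(578,-35,np.radians(13)),pad=1)
    print(vs,np.round(p[:2],1),round(np.degrees(p[2]),2),round(c,4))
E
python3 plan.py 540.2 -44.7 114 13.35
```

```text
('top',) [578.5 -33.2] 13.08 0.2127
('side',) [576.3 -30.2] 22.49 0.241
t 24.6 pos [ 585.3 -238.8  211.7] yaw 13.4 F [ 0.2 -0.1 -0.4] w -0.2 j7 [0.4, 0.38, -0.11, 1.6, 0.04, 1.16, -1.05]
turn [0.002, -0.002, 0.011] delta [0.045, -7.972, 3.908]
```

View pics/s10.png

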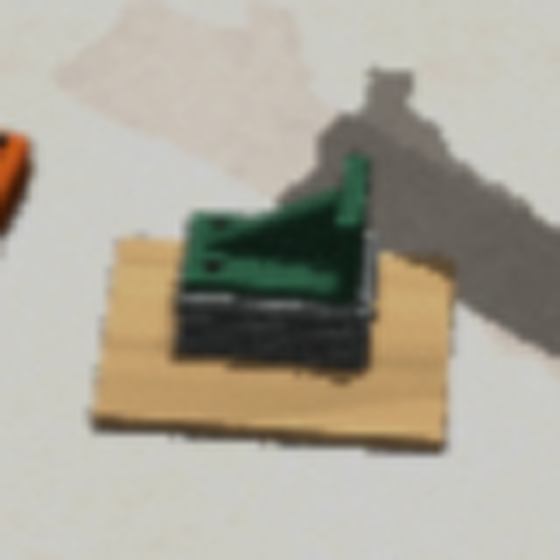

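View pics/t10.png

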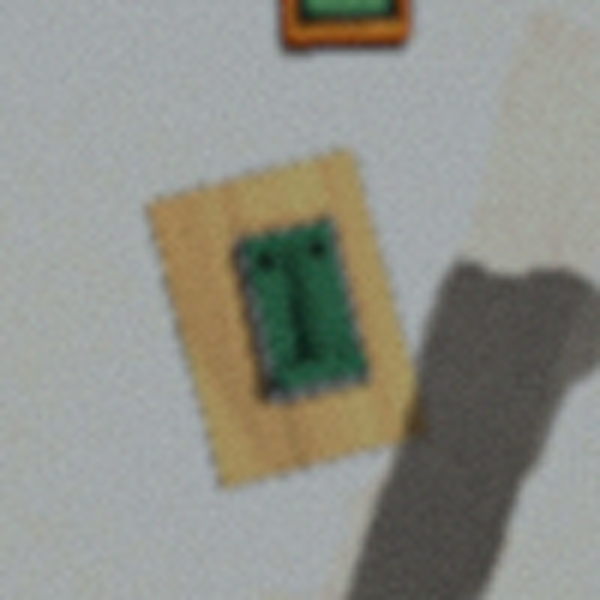

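```bash
cat > fin.py <<'E'
from fit import *
import sys
V=dict(np.load(sys.argv[1]))
for n,pb in(("top",(575.3,-28.3,np.radians(15.2))),("side",(573.9,-28.1,np.radians(15.2)))):
    W=window(n,place(box(-90,90,-65,65,0,80),pb),-2 if n=="top" else 0)
    r0,r1,c0,c1=W;I=V[n][r0:r1,c0:c1].reshape(-1,3)
    F=(np.ones(len(I)),fill(n,[place(box(-90,90,-65,65,0,12),pb)],W).ravel(),fill(n,[place(box(-90,90,-65,65,12,12),pb)],W).ravel())
    def cost(q):
        t,b=q[:3],q[3:]
        L=[[place(box(-50,50,-30,30,12,54),t)],[place(box(-50,50,-30,30,54,54),t)]]+[[place(g,b) for g in l] for l in bracket(54)]
        A=np.c_[F+tuple(fill(n,l,W).ravel() for l in L)]
        # interactions handled by opaque ordering of union approx
        R=I-A@np.linalg.lstsq(A,I,rcond=None)[0];return (R**2).sum()/I.var(0).sum()/len(I)
    x0=np.array([577.6,-35,np.radians(13.4)]*2)
    for s in(1,-1):
        S0=np.array([x0]+[x0+s*np.eye(6)[i]*[4,4,.05,4,4,.05][i] for i in range(6)])
        r=minimize(cost,x0,method="Nelder-Mead",options=dict(initial_simplex=S0,xatol=.02,fatol=1e-8,maxiter=800))
        q=r.x.copy();q[[2,5]]=np.degrees(q[[2,5]]);print(n,np.round(q,2),round(r.fun,5))
    if n=="top":
        g=V[n];m=(g[...,1]/(g[...,2]+1)>1.35);m[:150]=0;m[250:]=0;m[:,:220]=0;m[:,320:]=0
        k,l,st,ce=cv2.connectedComponentsWithStats(m.astype(np.uint8));i=1+np.argmax(st[1:,4])
        print("green",rect(n,l==i,70))
E
python3 fin.py v3.npz
```

```text
top [577.6  -33.86  11.24 579.61 -34.53  14.02] 0.16759
top [577.52 -33.84  11.18 579.17 -34.91  14.08] 0.16757
green (array([579.03387153, -35.57845839]), np.float64(14.600624552965883), array([88.0941463, 48.8062099]), 357)
side [576.52 -34.33  13.69 576.   -37.4   14.71] 0.24058
side [576.51 -34.39  13.73 576.03 -37.49  14.52] 0.24055
```

```bash
python3 - <<'E'
from bench import ctrl
print(ctrl.close_job(), ctrl.get_obs()["clock"])
E
```

```text
the job is handed in; nothing more can be done
the job is handed in; nothing more can be done
```

The two loose covers are piled on the bottom cover, the green bracket stands on its foot in the middle, and I have handed the job in. It took about 25 s of the 67 s. I released everything at contact, with under about 8 N on the tool.

- **Press:** I pressed the top of the upright with the closed fingertips for a bit over a second, at about 12–15 N. The fingertip height held at 114.0 mm throughout, so there was no sign of rocking.
- **Flushness:** Before the bracket went on, the top cover measured within about 0.5 mm of the bottom cover in the side camera and about 1.4 mm in the top camera. The middle cover is within about 1–1.5 mm by the top camera. The side camera could not place it well: its two fits differed by about 4 mm. In the last pictures the pile looks flush.
- **Bracket position:** The top camera puts the bracket about 2 mm from the pile's centre and the side camera about 3 mm. They disagree on the direction.
- **Weaker checks:** These last fits were poor, because the bracket's shadows and holes are not in the model. The top camera gave the pile's angle as 11.2° against about 13.4° before, which I took for fit error because the picture shows nothing turned. I did not measure the bottom cover again on its own after the press.
- **Bystanders:** I sent the gripper nowhere near the multimeter, pliers, open box or terminal strip, but I did not re-measure them at the end.

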